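Close a plaster handle mould in its casting jig

TASK

Get the mug-handle mould ready for casting: lay the clamp's red handle right back to open the jig, fit the plaster top half with the blue marks onto the lower half with the blue stripes lined up, and press down firmly on it to feel that it is fully home on its natches. Only then let go of it and bring the clamp handle back upright so that the pad holds the mould shut. Plaster chips, so set it down gently, and leave the green-marked half and everything else on the bench where they are.

Things in the scene. Friction and masses are not known exactly. Their poses are not given: they have to be found in the camera images.
- jig: Fixed casting jig: birch board 278 x 124 x 18 mm with aluminium stops (14 mm high) round the lower mould half and a toggle clamp on a riser at one end. Origin: on the bench under the middle of the lower half's place; x along the board to the clamp, z up. The board reaches from x = -85 to +193 mm, y = -62 to +62 mm; the riser and clamp begin at x = +100 mm.
- clamp_hinge (a point): Hinge of the clamp's steel arm, at x = +116 mm in the jig's frame, 112 mm high. Shut, the arm runs from here along -x over the middle of the lower half, to x = -18 mm. Open, it stands upright above the hinge, up to 250 mm high, its pad facing the mould and no nearer than about x = +95 mm when right back (the mould ends at +68 mm).
- clamp_handle (a joint): Angle q of the clamp's red handle about the jig's y axis: 0 = upright (shut, starts here), 1.05 = laid back to its stop, away from the mould (open, arm upright). A link moves the arm with it; at 0 the pins are in line and the clamp locks itself, just over centre at -0.04 is the shut stop. Stiff: it stays where it is left and takes 4 to 8 N at the grip.
- handle_pivot (a point): The handle's pivot pin, 159 mm along the jig's x axis and 126 mm above the bench. The handle points from here along (sin q, 0, cos q) in the jig's frame.
- handle_grip (a point): Middle of the flat red vinyl grip (14 mm thick along the jig's y axis, 22 mm broad, from 60 to 145 mm out from the pivot), 105 mm out from the pivot; 231 mm high when shut, 178 mm when open. Take it from above, fingers on its flat sides, and follow the arc, turning with it (a grip that does not turn slides off): lean up to 30 degrees one way at the start, the other at the end.
- low_center (a point): Centre of the lower mould half: white plaster block 136 x 64 x 36 mm lying loose in the jig (about 2 mm of play each way), cavity up, x and y along the jig's. Its upper face is 54 mm above the bench. Blue stripes on its end face at +x (towards the clamp) and on both long sides at x = +20 mm.
- low_natch (a point): Foot of the single natch, 50 mm from the lower half's centre along -x, on its upper face. The face carries three tapered plaster knobs (natches), 8 mm high, 18 mm across at the foot and 11 mm at the tip: this one and two at x = +48, y = +-16 mm.
- top_center (a point): Centre of the top half with BLUE marks: white plaster block 136 x 64 x 36 mm, about 0.3 kg, lying cavity side down, as it is used, on a ware board 12 mm thick left or right of the jig. Grip it across its 64 mm width. One round pour hole on top at x = -24, y = +15 mm; a blue bar across the top at x = +56 mm; blue stripes on the +x end and on both long sides at x = +20 mm.
- top_socket (a point): Mouth of the top half's single socket, on its underside, 50 mm from its centre along -x. Three sockets, 20 mm across and 10 mm deep, match the natches, so it goes on one way only. Fully home, it lies straight above the lower half, same x axis, its centre 36 mm above the lower half's (72 mm above the bench); caught on the knobs it stands up to 8 mm too high.
- clamp_pad: Black rubber pad (24 mm across) on a spring spindle at the end of the clamp's arm; origin in the middle of its underside. With the mould home and the handle upright it presses with about 10 N on the middle of the top half; on a mould that stands high it meets the plaster early, with the handle still leaning well back.
- other_center (a point): Centre of the wrong half, not to be moved: plaster block 112 x 68 x 44 mm with GREEN marks and two dark pour holes, lying on the other ware board.
- mug_near: Dark stoneware mug, 80 mm across and 92 mm high, upright between the robot and the jig; origin under its base. Leave alone.
- mug_far: The same, beyond the jig. Leave alone.
- sprayer: Blue spray bottle with a white head, 68 mm across and 190 mm high, upright beyond the left ware board; origin under its base. Leave alone.
- brush: Brush 190 mm long lying on the bench in front of the left ware board. Leave alone.
- fettling_tool: Spatula-like fettling tool 180 mm long lying in front of the right ware board. Leave alone.
- glaze_jar: White lidded jar, 72 mm across and 85 mm high, beyond the right ware board; origin under its base. Leave alone.
- small_bat: Round wooden bat 100 mm across and 16 mm thick, flat on the bench between the robot and the jig. Leave alone.
Things that resemble listed ones, but are neither listed nor needed, are in the scene too. What is shaped like the part that bears top_center but brown or turquoise is not meant.

How it is judged:
On the way, in this order (a step that is already met when the one before it is completed fails the run):
1. the clamp handle is laid back and the clamp stands open (value of joint clamp_handle above 0.9 rad), for 0.1 s.
2. with the clamp still open, the blue-marked top half is fully home on the lower half and is being pressed down on it (more than 5 N between the halves, more than its own weight) (value of joint clamp_handle above 0.85 rad and z of top_center in the frame of low_center between 0.0335 and 0.038 m and horizontal distance between top_center and low_center below 0.004 m and angle between the x axis of top_center and the x axis of low_center, either way round below 0.05 rad and contact force between mould_top and mould_low above 5 N), for 0.1 s.
3. the handle is upright again and the pad presses on the mould (value of joint clamp_handle below 0.08 rad and contact force between clamp_pad and mould_top above 5 N), for 0.2 s.
At the end, for the whole second after the job is handed in: The lower half still lies in its stops in the jig (within 5 mm); the blue-marked top half lies home on it (gap under 2 mm, centres within 4 mm, turned by less than 0.05 rad); the clamp handle is upright (below 0.08 rad) and the pad presses on the mould with more than 5 N; everything is at rest (all of step 3 and z of top_center in the frame of low_center between 0.0335 and 0.038 m and horizontal distance between top_center and low_center below 0.004 m and angle between the x axis of top_center and the x axis of low_center, either way round below 0.05 rad and z of low_center in the frame of jig below 0.0385 m and x of low_center in the frame of jig between -0.005 and 0.005 m and y of low_center in the frame of jig between -0.005 and 0.005 m and linear speed of mould_top below 0.01 m/s); the robot touches nothing.
It fails at once if the mould halves are banged together (more than 70 N) (contact force between mould_top and mould_low above 70 N).
It fails at once if the green-marked half is moved by more than 30 mm (distance of other_center from where it was at the start of the episode above 0.03 m).
It fails at once if a mug, bottle, jar, tool or bat is moved by more than 30 mm (distance of any of mug_near, mug_far, sprayer, brush, fettling_tool, glaze_jar, small_bat from where it was at the start of the episode above 0.03 m).
It also fails if it takes over 72 s, if anything falls off the work surface, if the arm or the gripper's body presses on something with over 40 N, if the wrist force passes 120 N, or if a joint passes its speed limit or range.

ROBOT

A 7-joint arm with a two-finger parallel gripper is mounted at the origin on the work surface. World frame = base frame: x ahead of the robot, y to its left, z up, the work surface at z = 0. Lengths are in m, angles in rad, forces in N, time in s.
With the tool pointing down it reaches from about 0.425 to 0.825 m from the base axis. Payload 3.6 kg.
Tool frame: the origin (TCP) lies midway between the tips of the shut fingers; the grasp point (between the pads) lies 19 mm behind it (robot.grip_depth is the distance from the TCP to the grasp point, in m); z points along the fingers, y is the line along which they close (so a half turn about z gives the same grasp; the last joint's range is limited). The gripper opens to 93 mm and grips with 3 to 60 N. Pads are 15 mm wide; open, the fingers measure 128 mm over their backs; the gripper's body (75 mm by 188 mm) begins 65 mm behind the grasp point.
Start: joints at [1.2, 0.615, -0.013, 1.423, 0.008, 1.103, -0.04], TCP at [0.22, -0.612, 0.219] pointing down, gripper open.
Joint ranges: [-3.12, 3.12], [-0.3, 2.06], [-1.34, 1.32], [0.26, 2.42], [-1.36, 4.5], [0.01, 1.98], [-2.84, 2.84]. Speed limits (rad/s): [2.79, 2.79, 3.14, 3.14, 3.14, 3.14, 3.14].

INTERFACE

Orientations are given as a unit quaternion [x, y, z, w].
In Python, from plant import robot gives the robot as it stands. The module is installed in compiled form; this text tells all that it offers.
- The arm moves only by the tool servo_tool, never from a script. Its argument "deltas" is a list of rows, each an object of numbers: "dx", "dy", "dz": the shift along the world's x, y, z in m; "turn": the turn about the world's z in degrees. A call has 1 to 10 rows; each row shifts and turns the commanded pose from where the row before left it; what a row does not reach is not made up. A row lasts 1/12 s, in which the tool goes at most 41.7 mm and 7.16 degrees, less where a joint would pass 70% of its speed; a pose out of reach is approached as far as the arm can. A call with a gripper value outside its range is refused whole. "jaw" is the gripper's target within -1 to 1 (fully open at 1, half-way at 0, shut at -1), set as the call begins (left out, the last holds). The fingers move at their own pace and stop on an object; "newtons" is the grip in N (left out, the last holds). Time passes only in rows, so rows that do not move let the fingers close. It gives the time, the measured TCP pose, the force, the opening and the grip force at its end, in the units of the state.
- robot.observe(): the state, without advancing time (a new reading comes with each control period).
- robot.snapshot(name): name is "scene" or "top" or "wrist"; returns a dict with "pixels" (384x512x3 uint8, red, green, blue), "depth" (384x512 float32, m along the optical axis (not along the pixel's ray), 0 where there is no reading), "mtx" (3x3 intrinsics, pixels), "camera_from_world" (4x4, takes a point from world to camera coordinates). Camera axes: x right, y down, z forward; pixel columns grow to the right and rows downward; lengths in m; the calibration is good to about 2 mm. A picture is of the moment at which its call begins.
- robot.close_job(): hands the job in; it is judged then, once.
The state is a dict: "t": time; "joint_positions": joint angles; "joint_velocities": joint speeds; "effort": joint torques, N m; "tool_pos": TCP position; "eef_rot": TCP orientation; "wrist_force": force on the tool from outside, world axes, zero at the start; "torque": the same for the moment, N m; "opening": finger opening in m; "gripper_force": force on a finger pad.
Only numpy, scipy, OpenCV 4.12 (cv2) and the standard library are available. Lean on these libraries where they do the work, as an engineer would, in place of code of your own. Each camera call takes 0.05 s, during which the arm holds its last target. There are 200 camera calls.

## Working session

There is one attempt and no reset: what is moved stays moved. The work goes in short steps, Python scripts to look and compute and a tool call to move; the robot and the scene stay as the last step left them, time stands still between calls to the robot, and variables do not carry over. Pictures are saved under pics/ and viewed, at most 10 in all, crops included, and the job is handed in when it is done.

Besides the shell and the picture viewer there is one more tool, called as name(argument=value, ...) on one line, values as JSON. servo_tool: Moves the arm, as the interface text tells. Its arguments: {"type":"object","properties":{"deltas":{"type":"array","items":{"type":"object","properties":{"dx":{"type":"number"},"dy":{"type":"number"},"dz":{"type":"number"},"turn":{"type":"number"}}}},"jaw":{"type":"number"},"newtons":{"type":"number"}},"required":["deltas"]}

```bash
mkdir -p pics
cat > h.py <<'E'
import numpy as np, cv2
from plant import robot
def snap(n):
    s=robot.snapshot(n); 
    T=np.linalg.inv(s["camera_from_world"]); K=s["mtx"]
    d=s["depth"]; v,u=np.mgrid[:d.shape[0],:d.shape[1]]
    P=np.stack([(u-K[0,2])/K[0,0]*d,(v-K[1,2])/K[1,1]*d,d],-1)
    s["xyz"]=P@T[:3,:3].T+T[:3,3]; return s
def save(s,f,sc=1): cv2.imwrite("pics/"+f,cv2.resize(s["pixels"][...,::-1],None,fx=sc,fy=sc))
E
python3 - <<'E'
from h import *
a=snap("top");b=snap("scene")
cv2.imwrite("pics/a.png",cv2.resize(a["pixels"][...,::-1],(780,585),interpolation=cv2.INTER_CUBIC))
cv2.imwrite("pics/b.png",cv2.resize(b["pixels"][...,::-1],(780,585),interpolation=cv2.INTER_CUBIC))
np.savez("s0.npz",a=a["xyz"],ap=a["pixels"],b=b["xyz"],bp=b["pixels"])
print(robot.observe()); print(a["camera_from_world"],b["camera_from_world"])
E
```

```text
{'t': 0.1, 'joint_positions': array([ 1.19952902,  0.61581505, -0.01264029,  1.4247126 ,  0.0081119 ,
        1.10342749, -0.04039077]), 'joint_velocities': array([-0.000854  , -0.00201373,  0.00042901, -0.00479702,  0.00181022,
       -0.00068434,  0.00091743]), 'effort': array([ 9.99254808e-04, -4.60037827e+01,  2.09796284e-01, -1.66244960e+01,
       -6.11904147e-02,  1.69330003e-02,  1.28750003e-04]), 'tool_pos': array([ 0.21946507, -0.61107369,  0.21761044]), 'eef_rot': array([ 9.85169518e-01,  1.71579965e-01, -2.10992581e-04, -1.13672401e-03]), 'wrist_force': array([ 0.4435172 ,  0.21814605, -0.11663346]), 'torque': array([-0.00136856, -0.03464885, -0.03292095]), 'gripper_force': 0.0, 'opening': 0.09283951523238285}
[[ 0.01768407 -0.99982978 -0.0052622   0.10415683]
 [-0.98513823 -0.0165244  -0.17096671  0.48705521]
 [ 0.17085065  0.00820738 -0.98526275  1.30175144]
 [ 0.          0.          0.          1.        ]] [[ 0.61571098  0.78790803  0.01004574 -0.39425093]
 [ 0.43411372 -0.32854355 -0.83881131 -0.05473931]
 [-0.65760571  0.52082633 -0.54432956  1.38807353]
 [ 0.          0.          0.          1.        ]]
```

View pics/a.png

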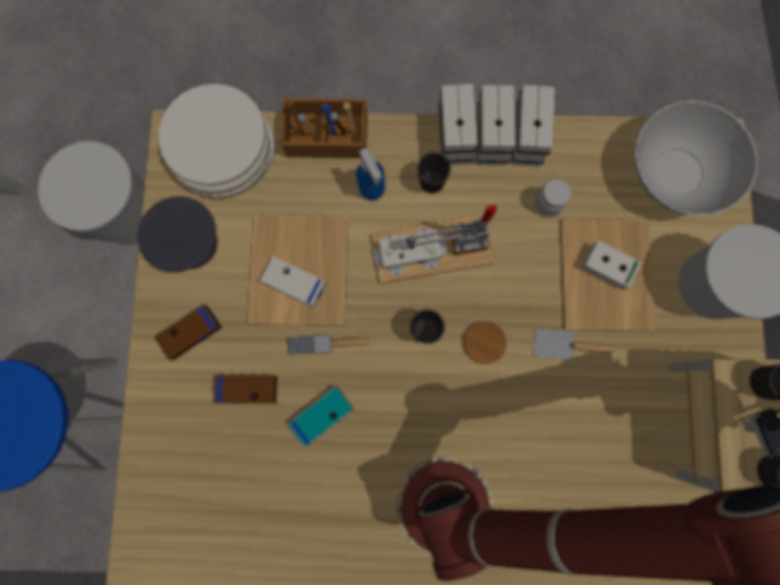

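View pics/b.png

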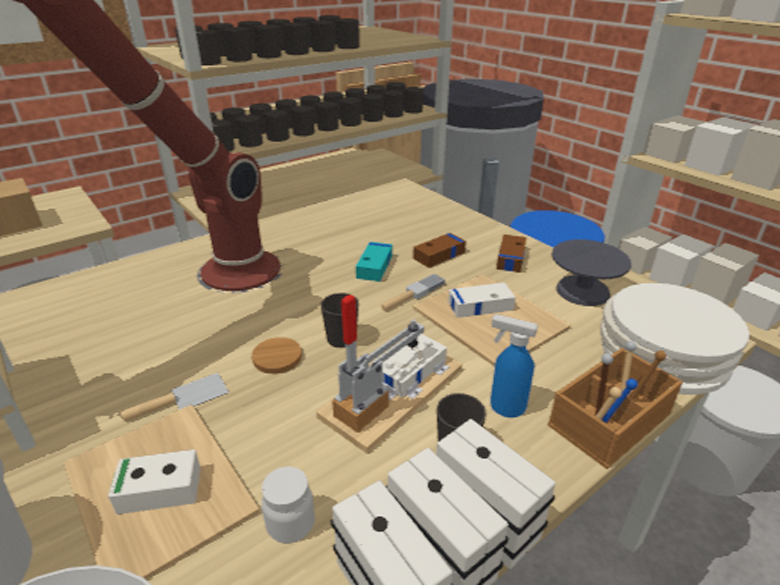

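The top view shows the jig at about (430,250) with its clamp to the right. The blue-marked half is on the left board at (292,280), with its bar at (316,292) towards lower right. The green half is on the right board at (612,263).

Run:
```python
from h import *
D=np.load("s0.npz");A=D["a"];p=D["ap"].astype(int);hsv=cv2.cvtColor(D["ap"],cv2.COLOR_RGB2HSV)
k=512/780
def roi(x0,x1,y0,y1):
    m=np.zeros(A.shape[:2],bool); m[int(y0*k):int(y1*k),int(x0*k):int(x1*k)]=1; return m
def rect(m):
    c,s,a=cv2.minAreaRect((A[m][:,:2]*1000).astype(np.float32)); return np.round(c,1),np.round(s,1),round(a,2),m.sum()
blue=(hsv[...,0]>100)&(hsv[...,0]<135)&(hsv[...,1]>110)
Z=A[...,2]
m=roi(250,340,245,315)&(Z>.040)&(Z<.058); print("top",rect(m),np.median(Z[m]))
b=m&blue; print("bar",rect(b),A[b].mean(0))
m=roi(360,500,210,290)&(Z>.010)&(Z<.026); print("board",rect(m),np.median(Z[m]))
m=roi(360,470,210,290)&(Z>.046)&(Z<.062)&(hsv[...,1]<60); print("low",rect(m),np.median(Z[m]))
red=((hsv[...,0]<8)|(hsv[...,0]>172))&(hsv[...,1]>150)
m=roi(460,510,190,240)&red; print("red",A[m].min(0),A[m].max(0),A[m].mean(0))
B=D["b"];h2=cv2.cvtColor(D["bp"],cv2.COLOR_RGB2HSV)
m=((h2[...,0]<6)|(h2[...,0]>174))&(h2[...,1]>180)&roi(330,370,280,380);print("red scene",B[m].min(0),B[m].max(0),B[m].mean(0), m.sum())
```

```text
top (array([502.2, 357.7]), array([137.9,  64.4]), 65.46, np.int64(675)) 0.04740619721448858
bar (array([465.8, 313.5]), array([ 2. , 15.7]), 65.92, np.int64(3)) [0.46426181 0.3137923  0.05123838]
board (array([594.4,  30.8]), array([125.1, 277.8]), 11.44, np.int64(1231)) 0.01795150710695026
low (array([590.6,  49.7]), array([ 65.4, 206.5]), 11.05, np.int64(577)) 0.05383461438134152
red [ 0.60676502 -0.07865172  0.20025721] [ 0.61735112 -0.06201623  0.27324856] [ 0.60992246 -0.0693      0.24704662]
red scene [ 0.36964933 -0.08124583  0.02823451] [0.62598581 0.07828104 0.27076965] [ 0.60776344 -0.06556996  0.22246685] 269
```

servo_tool(deltas=[{"dz": 0.03,"dx": 0.019,"dy": 0.029,"turn": 4.1},{"dz": 0.03,"dx": 0.019,"dy": 0.029,"turn": 4.1},{"dz": 0.03,"dx": 0.019,"dy": 0.029,"turn": 4.1},{"dx": 0.02,"dy": 0.029,"turn": 4.1},{"dx": 0.02,"dy": 0.029,"turn": 4.1},{"dx": 0.02,"dy": 0.029,"turn": 4.1},{"dx": 0.02,"dy": 0.029,"turn": 4.1},{"dx": 0.02,"dy": 0.029,"turn": 4.1},{"dx": 0.02,"dy": 0.029,"turn": 4.1},{"dx": 0.02,"dy": 0.029,"turn": 4.1}], jaw=-1)

```text
invalid input
```

servo_tool(deltas=[{"dx": 0.019,"dy": 0.029,"turn": 4.1},{"dx": 0.019,"dy": 0.029,"turn": 4.1},{"dx": 0.019,"dy": 0.029,"turn": 4.1},{"dx": 0.019,"dy": 0.029,"turn": 4.1},{"dx": 0.019,"dy": 0.029,"turn": 4.1},{"dx": 0.019,"dy": 0.029,"turn": 4.1},{"dx": 0.019,"dy": 0.029,"turn": 4.1},{"dx": 0.019,"dy": 0.029,"turn": 4.1},{"dx": 0.019,"dy": 0.029,"turn": 4.1},{"dx": 0.019,"dy": 0.029,"turn": 4}])

```text
invalid input
```

```bash
cat >> h.py <<'E'
from scipy.spatial.transform import Rotation as R
O=np.array([.5837,.0837]);X=np.array([.1983,-.9801]);Y=np.array([.9801,.1983])
def st():
    s=robot.observe();d=s["tool_pos"][:2]-O;ty=R.from_quat(s["eef_rot"]).as_matrix()[:,1]
    print("t",round(s["t"],2),"pos",s["tool_pos"].round(4),"jig",np.round([d@X,d@Y],4),"closing yaw",np.degrees(np.arctan2(ty[1],ty[0])).round(2),"F",s["wrist_force"].round(1),"j7",s["joint_positions"].round(2),"open",round(s["opening"],4),s["gripper_force"])
E
python3 - <<'E'
from h import *
st()
w=snap("wrist");save(w,"w1.png",1.2);a=snap("top")
hsv=cv2.cvtColor(a["pixels"],cv2.COLOR_RGB2HSV)
red=((hsv[...,0]<8)|(hsv[...,0]>172))&(hsv[...,1]>150)
for s in(w,):
    h=cv2.cvtColor(s["pixels"],cv2.COLOR_RGB2HSV);P=s["xyz"];m=((h[...,0]<8)|(h[...,0]>172))&(h[...,1]>150)&(P[...,2]>.15)
    q=P[m&(P[...,2]>.262)][:,:2]-O; print(m.sum(),len(q),(q@X).min(),(q@X).max(),(q@Y).min(),(q@Y).max())
E
```

```text
t 0.1 pos [ 0.2195 -0.6111  0.2176] jig [ 0.6087 -0.4948] closing yaw -70.24 F [ 0.4  0.2 -0.1] j7 [ 1.2   0.62 -0.01  1.42  0.01  1.1  -0.04] open 0.0928 0.0Traceback (most recent call last):
  File "<stdin>", line 8, in <module>
    return umr_minimum(a, axis, None, out, keepdims, initial, where)
ValueError: zero-size array to reduction operation minimum which has no identity
```

View pics/w1.png

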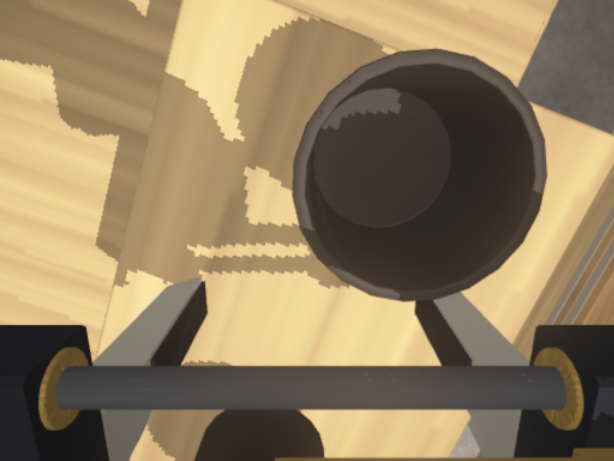

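The arm didn't move, so this wrist view is still the start position, over a bin on the side. I'll retry with all four keys in every row.

servo_tool(deltas=[{"dx": 0.0,"dy": 0.0,"dz": 0.03,"turn": 0.0}], jaw=-1)

```text
t: 0.28
tool_pos: [0.2182, -0.6079, 0.2422]
eef_rot: [0.985, 0.172, -0.002, -0.007]
wrist_force: [-0.4, -1.2, -0.3]
opening: 0.0893
gripper_force: 0.0
```

servo_tool(deltas=[{"dx": 0.019,"dy": 0.029,"dz": 0.03,"turn": 4.1},{"dx": 0.019,"dy": 0.029,"dz": 0.03,"turn": 4.1},{"dx": 0.019,"dy": 0.029,"dz": 0,"turn": 4.1},{"dx": 0.02,"dy": 0.029,"dz": 0,"turn": 4.1},{"dx": 0.02,"dy": 0.029,"dz": 0,"turn": 4.1},{"dx": 0.02,"dy": 0.029,"dz": 0,"turn": 4.1},{"dx": 0.02,"dy": 0.029,"dz": 0,"turn": 4.1},{"dx": 0.02,"dy": 0.029,"dz": 0,"turn": 4.1},{"dx": 0.02,"dy": 0.029,"dz": 0,"turn": 4.1},{"dx": 0.02,"dy": 0.029,"dz": 0,"turn": 4.1}])

```text
t: 1.12
tool_pos: [0.4138, -0.3254, 0.3032]
eef_rot: [0.862, 0.507, -0.0, 0.0]
wrist_force: [0.9, -0.9, -0.0]
opening: 0.024
gripper_force: 0.0
```

servo_tool(deltas=[{"dx": 0.019,"dy": 0.029,"dz": 0,"turn": 4.1},{"dx": 0.019,"dy": 0.029,"dz": 0,"turn": 4.1},{"dx": 0.019,"dy": 0.029,"dz": 0,"turn": 4.1},{"dx": 0.019,"dy": 0.029,"dz": 0,"turn": 4.1},{"dx": 0.019,"dy": 0.029,"dz": 0,"turn": 4.1},{"dx": 0.019,"dy": 0.029,"dz": 0,"turn": 4.1},{"dx": 0.019,"dy": 0.029,"dz": 0,"turn": 4.1},{"dx": 0.019,"dy": 0.029,"dz": 0,"turn": 4.1},{"dx": 0.019,"dy": 0.029,"dz": 0,"turn": 4.1},{"dx": 0.019,"dy": 0.029,"dz": 0,"turn": 4.0}])

```text
t: 1.95
tool_pos: [0.6038, -0.0357, 0.303]
eef_rot: [0.63, 0.776, -0.0, -0.0]
wrist_force: [0.1, -0.5, -0.0]
opening: 0.0005
gripper_force: 0.0
```

Run:
```python
from h import *
st()
w=snap("wrist");save(w,"w2.png",1.2)
h=cv2.cvtColor(w["pixels"],cv2.COLOR_RGB2HSV);P=w["xyz"];m=((h[...,0]<8)|(h[...,0]>172))&(h[...,1]>150)&(P[...,2]>.15)
q=P[m][:,:2]-O; print(m.sum(), P[m].max(0) if m.sum() else 0)
if m.sum():
    q=P[m&(P[...,2]>P[m][:,2].max()-.012)][:,:2]-O; print((q@X).min(),(q@X).max(),(q@Y).min(),(q@Y).max())
st()
```

```text
t 1.95 pos [ 0.6038 -0.0357  0.303 ] jig [ 0.1211 -0.004 ] closing yaw 11.83 F [ 0.1 -0.5 -0. ] j7 [ 0.31  0.51 -0.49  1.42  0.24  1.27  0.01] open 0.0005 0.0
236 [ 0.62107952 -0.027663    0.35122778]
0.11296953734147089 0.11303452545179009 -0.003191215306644582 -0.003189734955899491
t 2.0 pos [ 0.6065 -0.0261  0.3026] jig [0.1122 0.0005] closing yaw 12.6 F [3.3 5.2 1.3] j7 [ 0.31  0.52 -0.5   1.41  0.24  1.27  0.01] open 0.0006 0.0
```

View pics/w2.png

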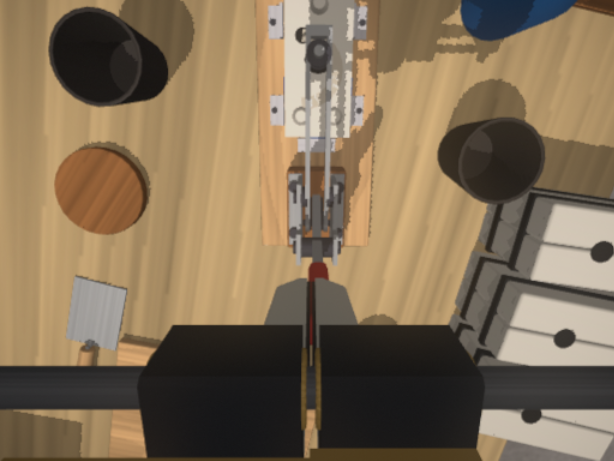

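The wrist view looks along the jig with the clamp end at the bottom. There is red at (318,270), just ahead of the fingertips, and I need to know which side of the fingers the handle is on.

Run:
```python
from h import *
st()
w=snap("wrist");T=np.linalg.inv(w["camera_from_world"]);d=T[:2,3]-O
print("cam jig",d@X,d@Y,T[2,3],"fwd",T[:3,2]@np.r_[X,0],T[:3,2])
h=cv2.cvtColor(w["pixels"],cv2.COLOR_RGB2HSV);P=w["xyz"];m=((h[...,0]<8)|(h[...,0]>172))&(h[...,1]>150)
for r in range(215,310,8):
    c=np.where(m[r,240:290])[0]+240
    if len(c):
        p=P[r,c].mean(0); print(r,c.min(),c.max(),(p[:2]-O)@X,(p[:2]-O)@Y,p[2])
s=snap("scene");i=s["pixels"][...,::-1][130:310,170:340];cv2.imwrite("pics/s1.png",cv2.resize(i,None,fx=3.3,fy=3.3,interpolation=cv2.INTER_CUBIC))
```

```text
t 2.0 pos [ 0.6065 -0.0261  0.3026] jig [0.1122 0.0005] closing yaw 12.6 F [3.3 5.2 1.3] j7 [ 0.31  0.52 -0.5   1.41  0.24  1.27  0.01] open 0.0006 0.0
cam jig 0.03530686172231476 -0.0014372975274104336 0.4696456684757928 fwd 0.27169106617834043 [ 0.06353901 -0.26435188 -0.96233096]
231 256 261 0.14561909521122987 0.0017956258407369747 0.19590878917049412
263 259 259 0.11026381078436412 0.000840147747282922 0.3238484652543807
279 258 259 0.1175780326678528 0.0007403882661810011 0.32584282566075395
287 258 260 0.13834074053322876 0.001447772025816008 0.29840768061822354
295 258 260 0.1420444297392622 0.0015055650117194452 0.30068715531657725
```

View pics/s1.png

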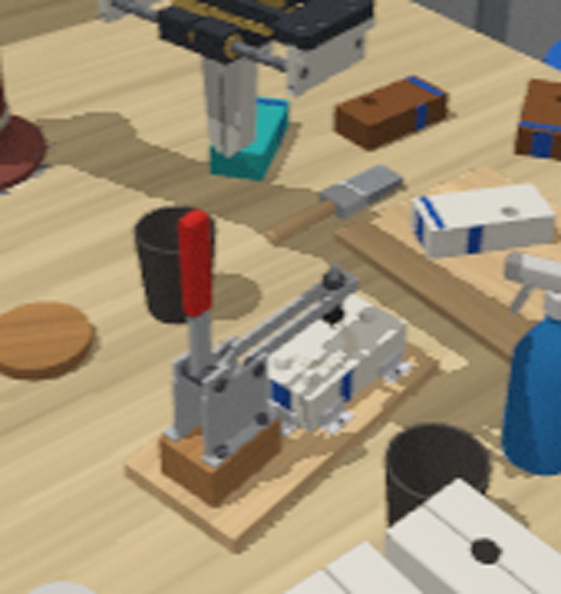

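The scene view shows the fingers behind and above the handle on the mould side, clear of the lever. I'll descend and push.

servo_tool(deltas=[{"dx": 0,"dy": 0,"dz": -0.02,"turn": 0},{"dx": 0,"dy": 0,"dz": -0.03,"turn": 0},{"dx": 0,"dy": 0,"dz": -0.03,"turn": 0},{"dx": 0,"dy": 0,"dz": 0,"turn": 0},{"dx": 0,"dy": 0,"dz": 0,"turn": 0},{"dx": 0,"dy": 0,"dz": 0,"turn": 0}])

```text
t: 2.6
tool_pos: [0.6041, -0.0378, 0.2248]
eef_rot: [0.632, 0.775, 0.001, 0.001]
wrist_force: [-0.5, 0.4, 0.8]
opening: 0.0002
gripper_force: 0.0
```

servo_tool(deltas=[{"dx": 0.001,"dy": -0.005,"dz": 0,"turn": 0},{"dx": 0.001,"dy": -0.005,"dz": 0,"turn": 0},{"dx": 0.001,"dy": -0.005,"dz": 0,"turn": 0},{"dx": 0.001,"dy": -0.005,"dz": 0,"turn": 0},{"dx": 0.001,"dy": -0.005,"dz": 0,"turn": 0},{"dx": 0.001,"dy": -0.005,"dz": 0,"turn": 0},{"dx": 0.001,"dy": -0.005,"dz": 0,"turn": 0}])

```text
t: 3.18
tool_pos: [0.6108, -0.0696, 0.2244]
eef_rot: [0.631, 0.776, 0.002, -0.001]
wrist_force: [-0.2, 4.7, 2.2]
opening: 0.0004
gripper_force: 2.8
```

```bash
python3 -c "
from h import *
st()"
```

```text
t 3.18 pos [ 0.6108 -0.0696  0.2244] jig [ 0.1556 -0.0039] closing yaw 11.77 F [-0.2  4.7  2.2] j7 [ 0.36  0.59 -0.47  1.52  0.28  1.1   0.03] open 0.0004 2.802190065267496
```

servo_tool(deltas=[{"dx": 0.002,"dy": -0.009,"dz": -0.002,"turn": 0},{"dx": 0.002,"dy": -0.008,"dz": -0.002,"turn": 0},{"dx": 0.002,"dy": -0.008,"dz": -0.003,"turn": 0},{"dx": 0.002,"dy": -0.008,"dz": -0.003,"turn": 0},{"dx": 0.002,"dy": -0.008,"dz": -0.004,"turn": 0},{"dx": 0.002,"dy": -0.008,"dz": -0.005,"turn": 0},{"dx": 0.001,"dy": -0.007,"dz": -0.006,"turn": 0},{"dx": 0.001,"dy": -0.006,"dz": -0.006,"turn": 0},{"dx": 0.001,"dy": -0.006,"dz": -0.006,"turn": 0},{"dx": 0.001,"dy": -0.005,"dz": -0.005,"turn": 0}])

```text
t: 4.02
tool_pos: [0.6255, -0.1408, 0.1833]
eef_rot: [0.631, 0.776, 0.002, -0.003]
wrist_force: [-12.1, 12.1, 29.4]
opening: 0.0007
gripper_force: 16.9
```

servo_tool(deltas=[{"dx": 0.001,"dy": -0.005,"dz": -0.005,"turn": 0},{"dx": 0.001,"dy": -0.003,"dz": -0.004,"turn": 0},{"dx": 0,"dy": 0,"dz": 0,"turn": 0}])

```text
t: 4.27
tool_pos: [0.6259, -0.141, 0.1827]
eef_rot: [0.629, 0.777, 0.004, -0.006]
wrist_force: [-22.0, 15.4, 45.1]
opening: 0.0008
gripper_force: 25.6
```

Run:
```python
from h import *
st()
for n in("top","scene"):
    w=snap(n)
    h=cv2.cvtColor(w["pixels"],cv2.COLOR_RGB2HSV);P=w["xyz"];d=P[...,:2]-O;jx=d@X;jy=d@Y;z=P[...,2]
    m=((h[...,0]<8)|(h[...,0]>172))&(h[...,1]>170)&(z>.1)&(z<.32)&(abs(jy)<.03)&(jx>.13)&(jx<.33)
    a=jx[m]-.159;b=z[m]-.126
    if m.sum(): print(n,m.sum(),jx[m].min(),jx[m].max(),z[m].min(),z[m].max(),"q~",np.median(np.arctan2(a,b)))
```

```text
t 4.27 pos [ 0.6259 -0.141   0.1827] jig [ 0.2286 -0.0032] closing yaw 12.0 F [-22.   15.4  45.1] j7 [ 0.45  0.67 -0.46  1.48  0.31  1.06  0.14] open 0.0008 25.615816097706556
top 11 0.20857311816034982 0.21964259993527208 0.16204258253003667 0.17732135239742708 q~ 0.9094859928602907
scene 249 0.20940840729927143 0.2851901654988001 0.1538694797813942 0.20519415192671453 q~ 1.009504172887133
```

The handle is on its stop. Next I'll back off, rise, and go over to the blue half.

servo_tool(deltas=[{"dx": 0,"dy": 0,"dz": 0.01,"turn": 0},{"dx": 0,"dy": 0,"dz": 0.02,"turn": 0},{"dx": 0,"dy": 0,"dz": 0.03,"turn": 0},{"dx": 0,"dy": 0,"dz": 0.035,"turn": 0},{"dx": 0,"dy": 0,"dz": 0.035,"turn": 0},{"dx": -0.009,"dy": 0.033,"dz": 0,"turn": -2.6},{"dx": -0.009,"dy": 0.036,"dz": 0,"turn": -2.6},{"dx": -0.009,"dy": 0.036,"dz": 0,"turn": -2.6},{"dx": -0.009,"dy": 0.036,"dz": 0,"turn": -2.6},{"dx": -0.009,"dy": 0.036,"dz": 0,"turn": -2.6}], jaw=1)

```text
t: 5.2
tool_pos: [0.583, 0.0234, 0.3022]
eef_rot: [0.717, 0.697, -0.001, 0.001]
wrist_force: [0.5, 0.2, -0.3]
opening: 0.0628
gripper_force: 0.0
```

servo_tool(deltas=[{"dx": -0.009,"dy": 0.036,"dz": 0,"turn": -2.6},{"dx": -0.009,"dy": 0.036,"dz": 0,"turn": -2.6},{"dx": -0.009,"dy": 0.036,"dz": 0,"turn": -2.6},{"dx": -0.009,"dy": 0.036,"dz": 0,"turn": -2.6},{"dx": -0.009,"dy": 0.036,"dz": 0,"turn": -2.6},{"dx": -0.009,"dy": 0.036,"dz": -0.02,"turn": -2.6},{"dx": -0.009,"dy": 0.036,"dz": -0.02,"turn": -2.6},{"dx": -0.009,"dy": 0.036,"dz": -0.02,"turn": -2.6},{"dx": -0.009,"dy": 0.036,"dz": -0.02,"turn": -2.6},{"dx": 0,"dy": 0,"dz": 0,"turn": 0}])

```text
t: 6.03
tool_pos: [0.4965, 0.3535, 0.2188]
eef_rot: [0.839, 0.544, -0.003, -0.003]
wrist_force: [-1.7, 0.3, -0.4]
opening: 0.093
gripper_force: 0.0
```

servo_tool(deltas=[{"dx": 0,"dy": 0,"dz": 0,"turn": 0},{"dx": 0,"dy": 0,"dz": 0,"turn": 0}])

```text
t: 6.2
tool_pos: [0.5041, 0.3447, 0.223]
eef_rot: [0.842, 0.539, 0.0, 0.001]
wrist_force: [-0.3, -0.6, 0.7]
opening: 0.0929
gripper_force: 0.0
```

```bash
cat >> h.py <<'E'
def white(s,zlo,zhi,near=None,r=.12,sat=70,blue=False):
    h=cv2.cvtColor(s["pixels"],cv2.COLOR_RGB2HSV);P=s["xyz"]
    m=(P[...,2]>zlo)&(P[...,2]<zhi)&(h[...,2]>90)&(h[...,1]<sat)
    if blue:m=(P[...,2]>zlo)&(P[...,2]<zhi)&(h[...,0]>100)&(h[...,0]<135)&(h[...,1]>110)
    if near is not None: m&=np.linalg.norm(P[...,:2]-near,axis=-1)<r
    return m
E
python3 - <<'E'
from h import *
st()
for n in("wrist","top"):
    w=snap(n)
    if n=="wrist": save(w,"w3.png",1.2)
    c=np.array([.502,.358])
    m=white(w,.042,.056,c,.1)|white(w,.042,.056,c,.1,blue=True)
    P=w["xyz"];q=(P[m][:,:2]*1000).astype(np.float32)
    if len(q)>20: print(n,len(q),cv2.minAreaRect(q),np.median(P[m][:,2]))
w=snap("top");h=cv2.cvtColor(w["pixels"],cv2.COLOR_RGB2HSV);P=w["xyz"];d=P[...,:2]-O;jx=d@X;jy=d@Y;z=P[...,2]
m=((h[...,0]<8)|(h[...,0]>172))&(h[...,1]>150)&(z>.1)&(z<.32)&(abs(jy)<.03)&(jx>.13)&(jx<.33)
print("handle tip",jx[m].max(),z[m].min(),z[m].max(),m.sum(), jy[m].mean(),"q",np.median(np.arctan2(jx[m]-.159,z[m]-.126)))
m=white(w,.048,.060,O,.075);q=np.stack([jx[m],jy[m]],-1)*1000
print("low in jig",cv2.minAreaRect(q.astype(np.float32)),np.percentile(q,[1,99],axis=0),m.sum())
E
```

```text
t 6.2 pos [0.5041 0.3447 0.223 ] jig [-0.2716 -0.0262] closing yaw -24.81 F [-0.3 -0.6  0.7] j7 [-0.42  0.57 -0.37  1.53  0.23  1.08 -1.27] open 0.0929 0.0
wrist 8098 ((503.3601379394531, 360.36187744140625), (136.18214416503906, 65.47268676757812), 65.18391418457031) 0.04841800430470747
handle tip 0.28037789594117496 0.16387181293352748 0.20794772182649113 100 -0.0023781793666017965 q 0.9569838962746271
low in jig ((-0.31783294677734375, 0.22252655029296875), (136.23165893554688, 66.37409973144531), 0.577627956867218) [[-67.25990308 -31.60547452]
 [ 65.71867072  31.82805158]] 642
```

View pics/w3.png

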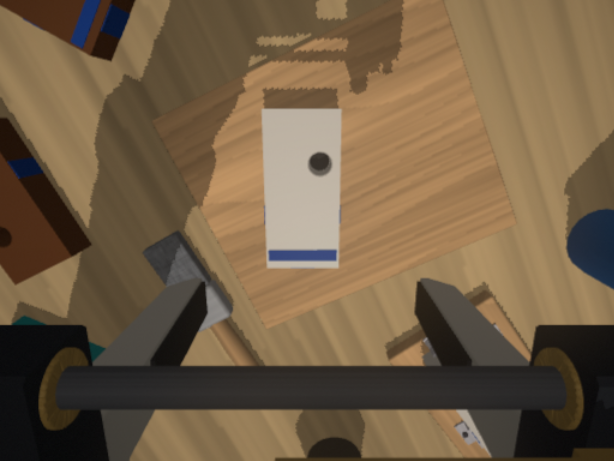

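The wrist view shows the blue half square to the gripper, with its bar at (303,255) and hole at (320,162). The offset to the TCP is about (0, +16 mm).

servo_tool(deltas=[{"dx": 0,"dy": 0.008,"dz": -0.03,"turn": 0},{"dx": -0.001,"dy": 0.008,"dz": -0.03,"turn": 0},{"dx": 0,"dy": 0,"dz": -0.03,"turn": 0},{"dx": 0,"dy": 0,"dz": -0.03,"turn": 0},{"dx": 0,"dy": 0,"dz": -0.02,"turn": 0},{"dx": 0,"dy": 0,"dz": 0,"turn": 0},{"dx": 0,"dy": 0,"dz": 0,"turn": 0},{"dx": 0,"dy": 0,"dz": 0,"turn": 0}])

```text
t: 7.02
tool_pos: [0.5034, 0.3625, 0.085]
eef_rot: [0.843, 0.539, 0.002, -0.0]
wrist_force: [-0.1, 0.8, 0.4]
opening: 0.0929
gripper_force: 0.0
```

Run:
```python
from h import *
st()
w=snap("wrist");c=np.array([.503,.36])
m=white(w,.042,.056,c,.1)|white(w,.042,.056,c,.1,blue=True)
P=w["xyz"];q=(P[m][:,:2]*1000).astype(np.float32);print(len(q),cv2.minAreaRect(q),np.median(P[m][:,2]))
st()
```

```text
t 7.02 pos [0.5034 0.3625 0.085 ] jig [-0.2892 -0.0234] closing yaw -24.83 F [-0.1  0.8  0.4] j7 [-0.47  0.73 -0.32  1.65  0.3   0.8  -1.36] open 0.0929 0.0
18473 ((505.6951904296875, 365.1293640136719), (126.76521301269531, 65.77147674560547), 65.14690399169922) 0.04834938857796375
t 7.07 pos [0.5034 0.3629 0.0854] jig [-0.2896 -0.0234] closing yaw -24.81 F [0.  0.  0.6] j7 [-0.47  0.73 -0.32  1.65  0.3   0.8  -1.36] open 0.0929 0.0
```

servo_tool(deltas=[{"dx": 0,"dy": -0.002,"dz": -0.025,"turn": 0},{"dx": 0,"dy": 0,"dz": -0.02,"turn": 0},{"dx": 0,"dy": 0,"dz": -0.01,"turn": 0},{"dx": 0,"dy": 0,"dz": -0.008,"turn": 0},{"dx": 0,"dy": 0,"dz": 0,"turn": 0},{"dx": 0,"dy": 0,"dz": 0,"turn": 0},{"dx": 0,"dy": 0,"dz": 0,"turn": 0}])

```text
t: 7.65
tool_pos: [0.5025, 0.3612, 0.0214]
eef_rot: [0.842, 0.539, 0.001, -0.0]
wrist_force: [0.0, 0.8, 0.7]
opening: 0.0926
gripper_force: 0.0
```

servo_tool(deltas=[{"dx": 0,"dy": 0,"dz": 0,"turn": 0},{"dx": 0,"dy": 0,"dz": 0,"turn": 0},{"dx": 0,"dy": 0,"dz": 0,"turn": 0},{"dx": 0,"dy": 0,"dz": 0,"turn": 0},{"dx": 0,"dy": 0,"dz": 0,"turn": 0},{"dx": 0,"dy": 0,"dz": 0,"turn": 0},{"dx": 0,"dy": 0,"dz": 0,"turn": 0},{"dx": 0,"dy": 0,"dz": 0,"turn": 0}], jaw=-1, newtons=30)

```text
t: 8.32
tool_pos: [0.5022, 0.3602, 0.0203]
eef_rot: [0.842, 0.539, 0.0, 0.0]
wrist_force: [0.7, -1.0, 1.4]
opening: 0.0636
gripper_force: 30.0
```

```bash
python3 -c "
from h import *
st()"
```

```text
t 8.32 pos [0.5022 0.3602 0.0203] jig [-0.2871 -0.025 ] closing yaw -24.75 F [ 0.7 -1.   1.4] j7 [-0.49  0.82 -0.29  1.69  0.34  0.68 -1.38] open 0.0636 29.99924736097455
```

servo_tool(deltas=[{"dx": 0,"dy": 0,"dz": 0.01,"turn": 0},{"dx": 0,"dy": 0,"dz": 0.025,"turn": 0},{"dx": 0,"dy": 0,"dz": 0.035,"turn": 0},{"dx": 0,"dy": 0,"dz": 0.035,"turn": 0},{"dx": 0,"dy": -0.015,"dz": 0.03,"turn": 3},{"dx": 0,"dy": -0.03,"dz": 0.025,"turn": 3},{"dx": -0.005,"dy": -0.03,"dz": 0.02,"turn": 3},{"dx": -0.005,"dy": -0.03,"dz": 0,"turn": 3},{"dx": -0.005,"dy": -0.03,"dz": 0,"turn": 3},{"dx": -0.005,"dy": -0.03,"dz": 0,"turn": 3}])

```text
t: 9.15
tool_pos: [0.4802, 0.1938, 0.2003]
eef_rot: [0.746, 0.665, -0.001, -0.0]
wrist_force: [0.6, -0.4, -3.0]
opening: 0.0639
gripper_force: 30.0
```

servo_tool(deltas=[{"dx": -0.005,"dy": -0.03,"dz": 0,"turn": 3},{"dx": -0.005,"dy": -0.03,"dz": 0,"turn": 3},{"dx": -0.005,"dy": -0.03,"dz": 0,"turn": 3},{"dx": 0,"dy": -0.03,"dz": 0,"turn": 3},{"dx": 0,"dy": -0.03,"dz": 0,"turn": 3},{"dx": 0,"dy": -0.03,"dz": 0,"turn": 3.2},{"dx": 0,"dy": 0,"dz": 0,"turn": 0},{"dx": 0,"dy": 0,"dz": 0,"turn": 0},{"dx": 0,"dy": 0,"dz": 0,"turn": 0},{"dx": 0,"dy": 0,"dz": 0,"turn": 0}])

```text
t: 9.98
tool_pos: [0.4663, 0.0171, 0.2002]
eef_rot: [0.632, 0.775, 0.0, -0.0]
wrist_force: [-0.6, 0.2, -3.9]
opening: 0.0638
gripper_force: 30.0
```

Run:
```python
from h import *
st()
w=snap("wrist");save(w,"w4.png",1.2)
P=w["xyz"];d=P[...,:2]-O;jx=d@X;jy=d@Y
for c,r in ((O,.08),):
    m=white(w,.048,.060,c,r);q=np.stack([jx[m],jy[m]],-1)*1000
    print("low in jig",m.sum(),cv2.minAreaRect(q.astype(np.float32)),np.percentile(q,[.5,99.5],axis=0))
s=robot.observe();m=white(w,.20,.28,s["tool_pos"][:2],.12);q=np.stack([jx[m],jy[m]],-1)*1000;print("held",m.sum(),cv2.minAreaRect(q.astype(np.float32)),np.median(P[m][:,2]))
st()
```

```text
t 9.98 pos [0.4663 0.0171 0.2002] jig [ 0.042  -0.1283] closing yaw 11.6 F [-0.6  0.2 -3.9] j7 [ 0.33  0.41 -0.57  1.95  0.28  0.87 -0.18] open 0.0638 29.999575316905975
low in jig 10337 ((-2.8259735107421875, 2.260976791381836), (65.69148254394531, 137.17652893066406), 89.79582214355469) [[-70.55966781 -30.21237807]
 [ 64.1177011   33.83029661]]
held 33917 ((37.55963134765625, -128.24574279785156), (130.45040893554688, 95.88147735595703), 1.0450234413146973) 0.2283105681998221
t 10.03 pos [0.4664 0.0171 0.2002] jig [ 0.042  -0.1282] closing yaw 11.63 F [ 0.6  0.7 -3.3] j7 [ 0.33  0.41 -0.57  1.95  0.28  0.87 -0.18] open 0.064 29.9994957447052
```

View pics/w4.png

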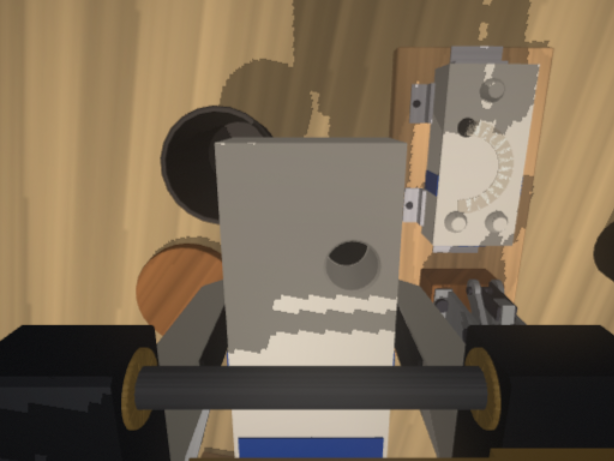

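The wrist view shows the held block squarely gripped. The lower half is at upper right, with its single natch at (493,90), two natches at (455,220) and (497,222), and blue stripe at (431,183).

Run:
```python
from h import *
w=snap("wrist");P=w["xyz"];d=P[...,:2]-O;jx=d@X;jy=d@Y;z=P[...,2]
g=(abs(z-.228)<.006)&(jx<.01)
print("held -x end",np.percentile(jx[g],[0,.5,2]),"y",np.percentile(jy[g],[.5,99.5]),g.sum())
m=(abs(z-.054)<.004)&(abs(jx)<.09)&(abs(jy)<.05)
print("low x",np.percentile(jx[m],[.3,99.7]),"y",np.percentile(jy[m],[.3,99.7]))
n=(z>.0585)&(z<.066)&(abs(jx)<.09)&(abs(jy)<.05)
k,l,s,c=cv2.connectedComponentsWithStats(n.astype(np.uint8))
for i in range(1,k):
    if s[i,4]>15: print("natch",jx[l==i].mean(),jy[l==i].mean(),s[i,4],z[l==i].max())
st()
```

```text
held -x end [-0.02728036 -0.02716971 -0.02679793] y [-0.15979207 -0.0964474 ] 13699
low x [-0.07073129  0.0643016 ] y [-0.0305301   0.03405538]
natch -0.05311071166121949 0.0008311062045669357 266 0.06415563809267066
natch 0.04408871577201174 -0.015216366830731793 193 0.06446951088278219
natch 0.04415537853449858 0.016467253745796787 197 0.06397366341494465
t 10.08 pos [0.4665 0.017  0.2002] jig [ 0.0421 -0.1281] closing yaw 11.63 F [ 0.4 -0.6 -2.7] j7 [ 0.33  0.41 -0.57  1.95  0.28  0.87 -0.18] open 0.0636 29.99951295554638
```

servo_tool(deltas=[{"dx": 0.02,"dy": 0.012,"dz": 0,"turn": -0.3},{"dx": 0.03,"dy": 0.017,"dz": 0,"turn": 0},{"dx": 0.03,"dy": 0.017,"dz": 0,"turn": 0},{"dx": 0.025,"dy": 0.015,"dz": 0,"turn": 0},{"dx": 0.0133,"dy": 0.0077,"dz": 0,"turn": 0},{"dx": 0,"dy": 0,"dz": -0.03,"turn": 0},{"dx": 0,"dy": 0,"dz": -0.03,"turn": 0},{"dx": 0,"dy": 0,"dz": -0.03,"turn": 0},{"dx": 0,"dy": 0,"dz": -0.02,"turn": 0},{"dx": 0,"dy": 0,"dz": 0,"turn": 0}])

```text
t: 10.92
tool_pos: [0.5811, 0.0841, 0.0852]
eef_rot: [0.634, 0.773, -0.004, -0.003]
wrist_force: [-2.2, -1.1, -3.7]
opening: 0.0641
gripper_force: 30.0
```

servo_tool(deltas=[{"dx": 0,"dy": 0,"dz": 0,"turn": 0},{"dx": 0,"dy": 0,"dz": 0,"turn": 0},{"dx": 0,"dy": 0,"dz": 0,"turn": 0},{"dx": 0,"dy": 0,"dz": 0,"turn": 0},{"dx": 0,"dy": 0,"dz": 0,"turn": 0}])

```text
t: 11.33
tool_pos: [0.5858, 0.0843, 0.0915]
eef_rot: [0.635, 0.772, 0.001, 0.001]
wrist_force: [-1.3, 0.1, -2.9]
opening: 0.0639
gripper_force: 30.0
```

```bash
python3 -c "
from h import *
st()"
```

```text
t 11.33 pos [0.5858 0.0843 0.0915] jig [-0.0002  0.0022] closing yaw 11.15 F [-1.3  0.1 -2.9] j7 [ 0.1   0.71 -0.47  1.73  0.42  0.8  -0.37] open 0.0639 29.99943969771266
```

servo_tool(deltas=[{"dx": -0.001,"dy": 0.0015,"dz": -0.005,"turn": 0},{"dx": 0,"dy": 0,"dz": -0.005,"turn": 0},{"dx": 0,"dy": 0,"dz": -0.004,"turn": 0},{"dx": 0,"dy": 0,"dz": -0.003,"turn": 0},{"dx": 0,"dy": 0,"dz": 0,"turn": 0},{"dx": 0,"dy": 0,"dz": 0,"turn": 0},{"dx": 0,"dy": 0,"dz": 0,"turn": 0},{"dx": 0,"dy": 0,"dz": 0,"turn": 0}])

```text
t: 12.0
tool_pos: [0.5842, 0.0856, 0.0732]
eef_rot: [0.635, 0.772, 0.0, 0.0]
wrist_force: [-0.4, -0.5, -3.1]
opening: 0.0638
gripper_force: 30.0
```

```bash
python3 -c "
from h import *
st()"
```

```text
t 12.0 pos [0.5842 0.0856 0.0732] jig [-0.0018  0.0008] closing yaw 11.15 F [-0.4 -0.5 -3.1] j7 [ 0.09  0.74 -0.45  1.74  0.44  0.76 -0.38] open 0.0638 29.999386444687843
```

On target; now lowering slowly.

servo_tool(deltas=[{"dx": 0,"dy": 0,"dz": -0.001,"turn": 0},{"dx": 0,"dy": 0,"dz": -0.001,"turn": 0},{"dx": 0,"dy": 0,"dz": -0.001,"turn": 0},{"dx": 0,"dy": 0,"dz": -0.001,"turn": 0},{"dx": 0,"dy": 0,"dz": -0.001,"turn": 0},{"dx": 0,"dy": 0,"dz": 0,"turn": 0},{"dx": 0,"dy": 0,"dz": 0,"turn": 0},{"dx": 0,"dy": 0,"dz": 0,"turn": 0}])

```text
t: 12.67
tool_pos: [0.584, 0.0856, 0.0681]
eef_rot: [0.635, 0.772, 0.0, -0.0]
wrist_force: [0.4, -0.2, -3.4]
opening: 0.0635
gripper_force: 30.0
```

servo_tool(deltas=[{"dx": 0,"dy": 0,"dz": -0.001,"turn": 0},{"dx": 0,"dy": 0,"dz": -0.001,"turn": 0},{"dx": 0,"dy": 0,"dz": -0.001,"turn": 0},{"dx": 0,"dy": 0,"dz": -0.001,"turn": 0},{"dx": 0,"dy": 0,"dz": -0.001,"turn": 0},{"dx": 0,"dy": 0,"dz": -0.001,"turn": 0},{"dx": 0,"dy": 0,"dz": 0,"turn": 0},{"dx": 0,"dy": 0,"dz": 0,"turn": 0},{"dx": 0,"dy": 0,"dz": 0,"turn": 0}])

```text
t: 13.42
tool_pos: [0.5842, 0.0856, 0.0623]
eef_rot: [0.635, 0.773, 0.0, 0.0]
wrist_force: [0.3, 0.8, -1.2]
opening: 0.064
gripper_force: 30.0
```

servo_tool(deltas=[{"dx": 0,"dy": 0,"dz": -0.001,"turn": 0},{"dx": 0,"dy": 0,"dz": -0.001,"turn": 0},{"dx": 0,"dy": 0,"dz": 0,"turn": 0},{"dx": 0,"dy": 0,"dz": 0,"turn": 0},{"dx": 0,"dy": 0,"dz": 0,"turn": 0}])

```text
t: 13.83
tool_pos: [0.5842, 0.0856, 0.0623]
eef_rot: [0.635, 0.772, 0.0, 0.001]
wrist_force: [-2.7, -1.5, 10.2]
opening: 0.0639
gripper_force: 30.0
```

Fully home at z 0.0623. I'll press a bit harder and hold.

servo_tool(deltas=[{"dx": 0,"dy": 0,"dz": -0.001,"turn": 0},{"dx": 0,"dy": 0,"dz": -0.0005,"turn": 0},{"dx": 0,"dy": 0,"dz": 0,"turn": 0},{"dx": 0,"dy": 0,"dz": 0,"turn": 0},{"dx": 0,"dy": 0,"dz": 0,"turn": 0},{"dx": 0,"dy": 0,"dz": 0,"turn": 0},{"dx": 0,"dy": 0,"dz": 0,"turn": 0}])

```text
t: 14.42
tool_pos: [0.5842, 0.0856, 0.0622]
eef_rot: [0.635, 0.772, -0.0, 0.001]
wrist_force: [-6.1, -2.4, 18.7]
opening: 0.0638
gripper_force: 30.0
```

Run:
```python
from h import *
st()
w=snap("top");h=cv2.cvtColor(w["pixels"],cv2.COLOR_RGB2HSV);P=w["xyz"];d=P[...,:2]-O;jx=d@X;jy=d@Y;z=P[...,2]
m=((h[...,0]<8)|(h[...,0]>172))&(h[...,1]>150)&(z>.1)&(z<.32)&(abs(jy)<.03)&(jx>.13)&(jx<.33)
print("handle",jx[m].max(),z[m].min(),z[m].max(),m.sum(),"q",np.median(np.arctan2(jx[m]-.159,z[m]-.126)))
```

```text
t 14.42 pos [0.5842 0.0856 0.0622] jig [-0.0018  0.0009] closing yaw 11.15 F [-6.1 -2.4 18.7] j7 [ 0.09  0.75 -0.44  1.75  0.45  0.74 -0.39] open 0.0638 30.002088267356157
handle 0.2799665250653406 0.16141457210196086 0.20661455864247746 100 q 0.9603896434954464
```

servo_tool(deltas=[{"dx": 0,"dy": 0,"dz": 0.0015,"turn": 0},{"dx": 0,"dy": 0,"dz": 0.0015,"turn": 0},{"dx": 0,"dy": 0,"dz": 0,"turn": 0},{"dx": 0,"dy": 0,"dz": 0,"turn": 0}])

```text
t: 14.8
tool_pos: [0.5843, 0.0856, 0.0623]
eef_rot: [0.635, 0.772, 0.0, 0.0]
wrist_force: [-1.2, -0.7, 6.8]
opening: 0.0637
gripper_force: 30.0
```

servo_tool(deltas=[{"dx": 0,"dy": 0,"dz": 0,"turn": 0},{"dx": 0,"dy": 0,"dz": 0,"turn": 0},{"dx": 0,"dy": 0,"dz": 0,"turn": 0},{"dx": 0,"dy": 0,"dz": 0,"turn": 0},{"dx": 0,"dy": 0,"dz": 0,"turn": 0},{"dx": 0,"dy": 0,"dz": 0.01,"turn": 0},{"dx": 0,"dy": 0,"dz": 0.03,"turn": 0},{"dx": 0,"dy": 0,"dz": 0.04,"turn": 0},{"dx": 0,"dy": 0,"dz": 0.04,"turn": 0},{"dx": 0,"dy": 0,"dz": 0.04,"turn": 0}], jaw=1)

```text
t: 15.63
tool_pos: [0.5835, 0.0856, 0.224]
eef_rot: [0.635, 0.773, 0.0, -0.0]
wrist_force: [1.5, 0.3, -0.4]
opening: 0.093
gripper_force: 0.0
```

servo_tool(deltas=[{"dx": 0,"dy": 0,"dz": 0.04,"turn": 0},{"dx": 0,"dy": 0,"dz": 0.04,"turn": 0},{"dx": 0,"dy": 0,"dz": 0.02,"turn": 0},{"dx": 0,"dy": 0,"dz": 0,"turn": 0},{"dx": 0,"dy": 0,"dz": 0,"turn": 0},{"dx": 0,"dy": 0,"dz": 0,"turn": 0}], jaw=-1)

```text
t: 16.13
tool_pos: [0.5831, 0.0852, 0.3206]
eef_rot: [0.635, 0.773, -0.001, -0.001]
wrist_force: [-0.8, 0.2, -0.5]
opening: 0.0575
gripper_force: 0.0
```

Run:
```python
from h import *
st()
w=snap("top");P=w["xyz"];d=P[...,:2]-O;jx=d@X;jy=d@Y;z=P[...,2]
m=(abs(z-.09)<.006)&(abs(jx)<.09)&(abs(jy)<.05)
print(m.sum(),cv2.minAreaRect((np.stack([jx[m],jy[m]],-1)*1000).astype(np.float32)) if m.sum()>5 else 0,np.median(z[m]))
w=snap("wrist");P=w["xyz"];d=P[...,:2]-O;jx=d@X;jy=d@Y;z=P[...,2]
m=(abs(z-.09)<.01)&(abs(jx)<.09)&(abs(jy)<.05)
print(m.sum(),cv2.minAreaRect((np.stack([jx[m],jy[m]],-1)*1000).astype(np.float32)) if m.sum()>5 else 0,np.median(z[m]))
```

```text
t 16.13 pos [0.5831 0.0852 0.3206] jig [-0.0015 -0.0003] closing yaw 11.17 F [-0.8  0.2 -0.5] j7 [ 0.16  0.49 -0.57  1.43  0.26  1.3  -0.23] open 0.0575 0.0
378 ((-2.994426727294922, -1.3674736022949219), (64.04088592529297, 131.13046264648438), 89.03551483154297) 0.08935464345016852
6154 ((9.506248474121094, 0.5753402709960938), (65.08660888671875, 161.00180053710938), 89.67549896240234) 0.09040758412893726
```

The top half sits home, its upper face at 0.090. Now over to the far side of the handle.

servo_tool(deltas=[{"dx": 0.004,"dy": -0.02,"dz": 0,"turn": 0},{"dx": 0.007,"dy": -0.036,"dz": 0,"turn": 0},{"dx": 0.007,"dy": -0.036,"dz": 0,"turn": 0},{"dx": 0.007,"dy": -0.036,"dz": 0,"turn": 0},{"dx": 0.007,"dy": -0.036,"dz": 0,"turn": 0},{"dx": 0.008,"dy": -0.036,"dz": 0,"turn": 0},{"dx": 0.008,"dy": -0.036,"dz": 0,"turn": 0},{"dx": 0.008,"dy": -0.036,"dz": 0,"turn": 0},{"dx": 0.007,"dy": -0.036,"dz": 0,"turn": 0},{"dx": 0.004,"dy": -0.019,"dz": 0,"turn": 0}])

```text
t: 17.07
tool_pos: [0.6498, -0.2481, 0.3186]
eef_rot: [0.638, 0.77, -0.002, -0.001]
wrist_force: [0.4, -1.1, -0.4]
opening: 0.0001
gripper_force: 0.0
```

servo_tool(deltas=[{"dx": 0,"dy": 0,"dz": 0,"turn": 0},{"dx": 0,"dy": 0,"dz": -0.03,"turn": 0},{"dx": 0,"dy": 0,"dz": 0,"turn": 0},{"dx": 0,"dy": 0,"dz": 0,"turn": 0},{"dx": 0,"dy": 0,"dz": 0,"turn": 0}])

```text
t: 17.48
tool_pos: [0.6511, -0.2404, 0.2918]
eef_rot: [0.634, 0.773, 0.0, -0.0]
wrist_force: [-0.5, 0.2, -0.2]
opening: 0.0003
gripper_force: 0.0
```

Run:
```python
from h import *
st()
w=snap("wrist");h=cv2.cvtColor(w["pixels"],cv2.COLOR_RGB2HSV);P=w["xyz"];d=P[...,:2]-O;jx=d@X;jy=d@Y;z=P[...,2]
m=((h[...,0]<8)|(h[...,0]>172))&(h[...,1]>150)&(z>.1)&(z<.25)&(abs(jy)<.03)
print("handle",np.percentile(jx[m],[1,99]),np.percentile(jy[m],[1,99]),np.percentile(z[m],[1,99]),m.sum())
```

```text
t 17.48 pos [ 0.6511 -0.2404  0.2918] jig [0.331  0.0018] closing yaw 11.25 F [-0.5  0.2 -0.2] j7 [ 0.56  0.69 -0.51  1.14  0.32  1.39  0.29] open 0.0003 0.0
handle [0.20595229 0.2825527 ] [-0.00430843  0.00815461] [0.16613576 0.20604266] 1747
```

servo_tool(deltas=[{"dx": 0,"dy": 0,"dz": -0.03,"turn": 0},{"dx": 0,"dy": 0,"dz": -0.035,"turn": 0},{"dx": 0,"dy": 0,"dz": -0.035,"turn": 0},{"dx": 0,"dy": 0,"dz": -0.025,"turn": 0},{"dx": -0.001,"dy": 0.007,"dz": 0,"turn": 0},{"dx": -0.001,"dy": 0.007,"dz": 0,"turn": 0},{"dx": -0.001,"dy": 0.006,"dz": 0,"turn": 0},{"dx": -0.001,"dy": 0.006,"dz": 0,"turn": 0},{"dx": 0,"dy": 0,"dz": 0,"turn": 0}])

```text
t: 18.28
tool_pos: [0.6486, -0.2125, 0.1697]
eef_rot: [0.634, 0.774, 0.002, 0.002]
wrist_force: [0.9, 0.6, 0.2]
opening: 0.0006
gripper_force: 0.0
```

servo_tool(deltas=[{"dx": -0.001,"dy": 0.005,"dz": 0.002,"turn": 0},{"dx": -0.001,"dy": 0.005,"dz": 0.003,"turn": 0},{"dx": -0.001,"dy": 0.005,"dz": 0.006,"turn": 0},{"dx": -0.001,"dy": 0.005,"dz": 0.006,"turn": 0},{"dx": -0.001,"dy": 0.005,"dz": 0.006,"turn": 0},{"dx": 0,"dy": 0,"dz": 0,"turn": 0}])

```text
t: 18.78
tool_pos: [0.6429, -0.1937, 0.1923]
eef_rot: [0.636, 0.772, -0.001, 0.003]
wrist_force: [0.3, -3.1, 2.0]
opening: 0.0006
gripper_force: 1.7
```

```bash
cat > q.py <<'E'
from h import *
st()
for n in("top","scene"):
    w=snap(n);h=cv2.cvtColor(w["pixels"],cv2.COLOR_RGB2HSV);P=w["xyz"];d=P[...,:2]-O;jx=d@X;jy=d@Y;z=P[...,2]
    m=((h[...,0]<8)|(h[...,0]>172))&(h[...,1]>150)&(z>.14)&(z<.3)&(abs(jy)<.03)&(jx>.13)&(jx<.33)
    if m.sum(): print(n,"handle",jx[m].min(),jx[m].max(),z[m].min(),z[m].max(),m.sum(),"q",np.median(np.arctan2(jx[m]-.159,z[m]-.126)))
E
python3 q.py
```

```text
t 18.78 pos [ 0.6429 -0.1937  0.1923] jig [0.2836 0.0031] closing yaw 11.01 F [ 0.3 -3.1  2. ] j7 [ 0.52  0.71 -0.49  1.38  0.35  1.13  0.17] open 0.0006 1.6972286347299814
top handle 0.20092995408433323 0.26666088330423765 0.1725279996782194 0.28541312721988743 83 q 0.7912396040198449
scene handle 0.20087392323118844 0.23886108653488058 0.1623900448219685 0.1865977363713177 62 q 0.8686852090437741
```

servo_tool(deltas=[{"dx": -0.0015,"dy": 0.0065,"dz": 0.006,"turn": 0},{"dx": -0.0015,"dy": 0.0065,"dz": 0.006,"turn": 0},{"dx": -0.0015,"dy": 0.0065,"dz": 0.006,"turn": 0},{"dx": -0.0015,"dy": 0.0065,"dz": 0.005,"turn": 0},{"dx": -0.0015,"dy": 0.0065,"dz": 0.004,"turn": 0},{"dx": -0.0015,"dy": 0.0065,"dz": 0.004,"turn": 0},{"dx": -0.0015,"dy": 0.0065,"dz": 0.003,"turn": 0},{"dx": -0.0015,"dy": 0.0065,"dz": 0.003,"turn": 0},{"dx": 0,"dy": 0,"dz": 0,"turn": 0}])

```text
t: 19.63
tool_pos: [0.6306, -0.1373, 0.2284]
eef_rot: [0.635, 0.773, 0.001, 0.001]
wrist_force: [0.8, -2.4, 1.5]
opening: 0.0007
gripper_force: 1.4
```

```bash
python3 q.py
```

```text
t 19.63 pos [ 0.6306 -0.1373  0.2284] jig [0.2259 0.0022] closing yaw 11.2 F [ 0.8 -2.4  1.5] j7 [ 0.46  0.64 -0.51  1.42  0.32  1.16  0.11] open 0.0007 1.4366046502254903
top handle 0.17150453628591297 0.20738084407246446 0.19018450648620688 0.2638289504036384 57 q 0.2695705450302848
scene handle 0.17290049936631202 0.20806151952540627 0.18333462309037818 0.26305499567960994 169 q 0.3537164418020971
```

servo_tool(deltas=[{"dx": -0.001,"dy": 0.005,"dz": 0.002,"turn": 0},{"dx": -0.001,"dy": 0.005,"dz": 0.002,"turn": 0},{"dx": -0.001,"dy": 0.005,"dz": 0.001,"turn": 0},{"dx": -0.001,"dy": 0.005,"dz": 0,"turn": 0},{"dx": -0.001,"dy": 0.005,"dz": 0,"turn": 0},{"dx": -0.001,"dy": 0.005,"dz": 0,"turn": 0},{"dx": -0.001,"dy": 0.005,"dz": 0,"turn": 0},{"dx": -0.001,"dy": 0.004,"dz": 0,"turn": 0},{"dx": 0,"dy": 0,"dz": 0,"turn": 0}])

```text
t: 20.48
tool_pos: [0.6218, -0.098, 0.2318]
eef_rot: [0.634, 0.773, 0.0, -0.0]
wrist_force: [0.7, -3.3, 1.2]
opening: 0.0005
gripper_force: 1.3
```

```bash
python3 q.py
```

```text
t 20.48 pos [ 0.6218 -0.098   0.2318] jig [0.1856 0.0013] closing yaw 11.25 F [ 0.7 -3.3  1.2] j7 [ 0.42  0.62 -0.51  1.46  0.32  1.15  0.05] open 0.0005 1.273911493462947
top handle 0.15222179412443068 0.1660342538368448 0.19404473936377342 0.27100426044197246 41 q -0.0028377599132153497
scene handle 0.15202752663684577 0.17421713910236722 0.18736564411746737 0.2700933642147108 175 q 0.05366845642608755
```

servo_tool(deltas=[{"dx": -0.0005,"dy": 0.003,"dz": 0,"turn": 0},{"dx": -0.0005,"dy": 0.003,"dz": 0,"turn": 0},{"dx": -0.0005,"dy": 0.003,"dz": 0,"turn": 0},{"dx": -0.0005,"dy": 0.003,"dz": 0,"turn": 0},{"dx": 0,"dy": 0,"dz": 0,"turn": 0},{"dx": 0,"dy": 0,"dz": 0,"turn": 0}])

```text
t: 21.08
tool_pos: [0.6195, -0.0861, 0.2312]
eef_rot: [0.635, 0.773, 0.0, -0.001]
wrist_force: [0.3, -1.4, 1.5]
opening: 0.0003
gripper_force: 0.7
```

servo_tool(deltas=[{"dx": -0.0005,"dy": 0.002,"dz": 0,"turn": 0},{"dx": -0.0005,"dy": 0.002,"dz": 0,"turn": 0},{"dx": -0.0005,"dy": 0.002,"dz": 0,"turn": 0},{"dx": 0,"dy": 0,"dz": 0,"turn": 0},{"dx": 0,"dy": 0,"dz": 0,"turn": 0}])

```text
t: 21.5
tool_pos: [0.6191, -0.0843, 0.2314]
eef_rot: [0.636, 0.772, -0.001, 0.002]
wrist_force: [1.1, -6.5, -0.0]
opening: 0.0003
gripper_force: 3.0
```

```bash
python3 q.py
```

```text
t 21.5 pos [ 0.6191 -0.0843  0.2314] jig [0.1716 0.0014] closing yaw 11.04 F [ 1.1 -6.5 -0. ] j7 [ 0.39  0.61 -0.51  1.48  0.32  1.14  0.02] open 0.0003 3.04385706782341
top handle 0.1425478269815688 0.1574410760152732 0.2028359641645725 0.2710863063963014 31 q -0.09602585783452909
scene handle 0.1435616857441125 0.16471424543098667 0.1882303437501801 0.27031723615618386 142 q -0.03912890596955565
```

The shut stop is reached: the TCP stalled while the force rose. Retreating to check.

servo_tool(deltas=[{"dx": 0.002,"dy": -0.01,"dz": 0,"turn": 0},{"dx": 0.005,"dy": -0.025,"dz": 0,"turn": 0},{"dx": 0.006,"dy": -0.03,"dz": 0,"turn": 0},{"dx": 0.006,"dy": -0.03,"dz": 0.02,"turn": 0},{"dx": 0.006,"dy": -0.03,"dz": 0.03,"turn": 0},{"dx": 0.006,"dy": -0.03,"dz": 0.03,"turn": 0},{"dx": 0,"dy": 0,"dz": 0,"turn": 0},{"dx": 0,"dy": 0,"dz": 0,"turn": 0},{"dx": 0,"dy": 0,"dz": 0,"turn": 0}])

```text
t: 22.35
tool_pos: [0.6488, -0.2323, 0.3086]
eef_rot: [0.634, 0.773, 0.001, -0.002]
wrist_force: [-0.1, 0.3, -0.1]
opening: 0.0004
gripper_force: 0.0
```

```bash
python3 q.py
python3 - <<'E'
from h import *
s=snap("scene");i=s["pixels"][...,::-1][150:310,190:340];cv2.imwrite("pics/s2.png",cv2.resize(i,None,fx=3.6,fy=3.6,interpolation=cv2.INTER_CUBIC))
E
```

```text
t 22.35 pos [ 0.6488 -0.2323  0.3086] jig [0.3227 0.0012] closing yaw 11.3 F [-0.1  0.3 -0.1] j7 [ 0.55  0.67 -0.51  1.12  0.31  1.42  0.29] open 0.0004 0.0
top handle 0.14081956045469882 0.15665217676602747 0.20151608550847477 0.27503801155890306 47 q -0.08571439356988649
scene handle 0.14184908493776618 0.16455438780567966 0.18852125868596437 0.27062366805830207 245 q -0.005958735229639153
```

View pics/s2.png

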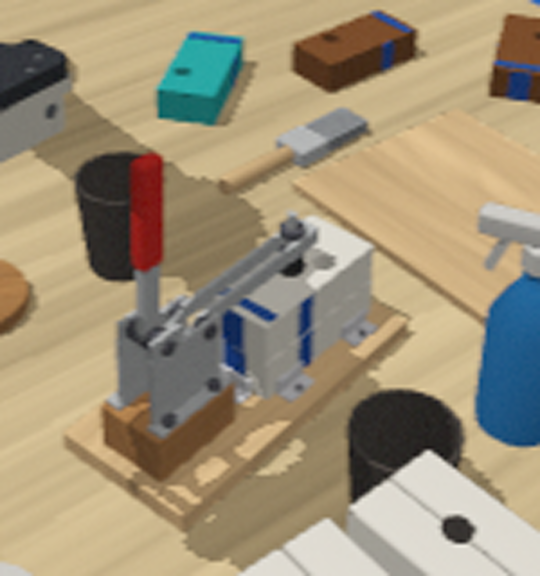

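The picture shows the handle upright at (147,210) and the pad on the mould at (292,262). The blue stripes line up at (233,340) and (306,328), and the gripper is clear. I'm handing in.

```bash
python3 -c "
from plant import robot
print(robot.close_job())"
```

```text
the job is handed in; nothing more can be done
None
```

The job is handed in: the blue-marked half is home on the lower half with the stripes lined up and was pressed with about 19 N, and the clamp handle is back upright at its shut stop with the pad on the mould. The hand-in returned no verdict, and I judged the pad's hold from the picture and the handle stop, not from a force reading.

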